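# Aim the core-logging microscope and share its light

### The arm

A 6-joint arm with a two-finger parallel gripper is mounted at the origin on the work surface. World frame = base frame: x ahead of the robot, y to its left, z up, the work surface at z = 0. Lengths are in m, angles in rad, forces in N, time in s.
With the tool pointing down it reaches from about 0.35 to 0.8 m from the base axis. Payload 7.3 kg.
Tool frame: the origin (TCP) lies on the centre line of the jaws, within the pads' length; the fingertips stand 14 mm ahead of it and the grasp point (between the pads) lies 5 mm behind it (tip_reach is the distance from the TCP to the fingertips, in m); z points along the fingers, y is the direction in which the jaws open and shut (so a half turn about z gives the same grasp; the last joint's range is limited). The gripper opens to 85 mm and grips with 20 to 120 N. Pads are 22 mm wide; open, the fingers measure 114 mm over their backs; the gripper's body (76 mm by 85 mm) begins 54 mm behind the grasp point. The pads swing forward as they close: fully open they stand 13 mm farther back than shut.
Start: joints at [-1.427, 0.342, 1.524, -0, 1.275, -0.146], TCP at [0.15, -0.503, 0.215] pointing down, gripper open.
Joint ranges: [-2.53, 2.53], [-0.77, 2.02], [0.04, 2.7], [-1, 4.14], [0.28, 2.66], [-3.11, 3.11]. Speed limits (rad/s): [2.57, 2.57, 3.14, 3.14, 3.14, 3.14].

### API

Orientations are given as a 3x3 rotation matrix whose columns are the frame's x, y, z axes.
In Python, from bench import observe, grab_frame, job_done, tip_reach gives the robot as it stands.
- The arm moves only by the shell command python3 -m crank 'ROWS' [OPENING]. ROWS is JSON, a list of rows, each a list of 2 entries, a list of its own where there are three numbers: the shift along the tool's x, y, z in m, then the turn, a rotation vector about the tool's x, y, z in rad. A call has 1 to 8 rows; each row shifts and turns the pose as measured when the row begins, along the tool's axes as they then stand; what a row does not reach is not made up. A row lasts 1/12 s, in which the tool goes at most 41.7 mm and 7.16 degrees, less where a joint would pass 70% of its speed; a pose out of reach is approached as far as the arm can. A call is refused whole if a number of a shift passes 0.0417 or a number of a turn 0.125, either way. A call with a gripper value outside its range is refused whole. OPENING is the closure in counts, from 0 (fully open) to 255 (shut), set as the call begins (- or left out, the last holds). The fingers move at their own pace and stop on an object; the grip force is fixed at half the most. Time passes only in rows, so rows that do not move let the fingers close. It gives the time, the measured TCP pose, the force and the opening at its end, in the units of the state.
- observe(): the state, without advancing time (a new reading comes with each control period).
- grab_frame(name): name is "scene" or "top" or "wrist"; returns a dict with "img" (384x512x3 uint8, red, green, blue), "fx", "fy", "cx", "cy" (pixels), "rvec" (rotation vector, rad) and "tvec" (3), from world to camera coordinates, as OpenCV has them; the wrist camera has in their place "tool_from_camera" (4x4, takes a point from camera to tool coordinates, whose origin is the TCP and whose axes are the flange's). Camera axes: x right, y down, z forward; pixel columns grow to the right and rows downward; lengths in m; the calibration is good to about 2 mm. The wrist camera is an equidistant fisheye: a pixel r from the principal point sees the ray r / f radians off the axis. A picture is of the moment at which its call begins: read the wrist's pose just before it. There is no depth.
- job_done(): hands the job in, once; it reports no verdict.
The state is a dict: "clock": time; "joints": joint angles; "qd": joint speeds; "tau": joint torques, N m; "ee_pos": TCP position; "orientation": TCP orientation; "contact_force": force on the tool from outside, world axes, zero at the start; "torque": the same for the moment, N m; "opening": opening from 0.0 (shut) to 1.0 (fully open).
Only numpy, scipy, OpenCV 4.12 (cv2) and the standard library are available. Lean on these libraries where they do the work, as an engineer would, in place of code of your own. Each camera call takes 0.05 s, during which the arm holds its last target. There are 200 camera calls.

### The job

Slide the rail-mounted microscope along the split core until its lens stands squarely over the spot that the black arrow marker points at, and pull the beam-splitter rod on the side of its head out to its middle click, so that eyepieces and camera share the light. Leave the rod sitting in the click and the microscope on the mark, and do not disturb the bottle, jar and spatula standing around.

Things in the scene. Friction and masses are not known exactly. Their poses are not given: they have to be found in the camera images.
- rail: Fixed rail: aluminium extrusion 660 mm long, 40 mm wide, top 52 mm above the table; 130 mm beside it (+x) a split sediment core in a half liner, 88 mm wide, 640 mm long, 54 mm high; then a flat steel scale, 30 mm wide, centred 200 mm from the rail. Origin: on the table under the middle of the rail. Its y axis runs along rail and core, x from rail to core, z up.
- scope: White stereo microscope on the rail's saddle. Origin: on the table, under the column's axis; axes parallel to the rail's. Slides 240 mm either way from the rail's middle, stiffly (about 14 N), and stays where it is left; starts on the rail's -y half. Its camera box, 58 mm square, 335 to 390 mm above the table, stands 100 mm (+x) from the column's axis.
- column_top (a point): Centre of the top of the column, a bare upright steel post, 30 mm in diameter, 335 mm above the table, at the origin of the microscope. Its top 95 mm are free; below that is a white sleeve of 48 mm diameter. Pinch it from above to slide the microscope. Axes as the rail's.
- lens (a point): Centre of the front lens under the microscope (black cone, 48 mm in diameter), 150 mm above the table over the middle line of the core, 130 mm (+x) from the column's axis. Moves with the microscope. Axes as the rail's.
- arrow: Black plastic arrow, 44 mm long, 31 mm wide across the head, 5 mm thick, fixed on the steel scale on the far side of the core. Origin: underside of its tip, 2 mm above the table. The tip points to the core along its own -x, square to the rail; its y axis is parallel to the rail's y.
- knob (a point): Centre of the black knob, 21 mm in diameter and 20 mm long, at the end of the beam-splitter rod on the +y side of the head; 245 mm above the table, 140 mm (+x) from the column's axis. With the rod right in it stands 74 mm (+y) from the lens and 34 mm off the side of the head (26 mm off the end of a bush, 18 mm in diameter). Axes as the rail's.
- housing (a point): Outermost point (+y) of the white eyepiece housings over the knob: 56 mm (+y) from the lens, 294 mm above the table. The housings begin about 15 mm above the knob's centre and, with the eyepieces, reach up to 370 mm, so a gripper upright over the knob would hit them: lean it outwards (+y), 30 to 45 degrees. Axes as the rail's.
- rod: The beam-splitter rod, 8 mm steel, pulled out along +y. Origin: on its axis, 34 mm (-y) from the knob's centre. Travel 26 mm from stop to stop with about 1 N of drag; starts 0 to 3 mm out and stays where it is left. Pulled against a stop it drags the microscope along. Its one middle click lies 8 to 20 mm out, at a different place in each head: find it by feel.
- click (a joint): Spring ball of the click: 0 m while it rides on the plain rod, about 0.002 m when dropped into the rod's groove (middle click); readings are noisy, so average them. Felt at the knob: from 3 mm before to 3 mm past the click, the rod is drawn to it with some 5 N, so it first tugs outwards, then holds back. Let go there, it centres itself.
- wash_bottle: Bystander: white plastic bottle, 62 mm in diameter, 170 mm tall, standing beyond the core. Origin: centre of its underside.
- sample_jar: Bystander: clear jar with blue cap, 64 mm in diameter, 75 mm tall, standing on the robot's side of the rail. Origin: centre of its underside.
- spatula: Bystander: spatula with wooden handle, 190 mm long, lying beyond the core. Origin: underside of its middle.

How it is judged:
By the outcome, as a careful person would: the job done as asked, in the order asked, and still so for the second after the job is handed in, with the robot touching nothing.
It also fails if it takes over 72 s, if anything falls off the work surface, if the arm or the gripper's body presses on something with over 40 N, if the wrist force passes 120 N, or if a joint passes its speed limit or range.

## Working session

There is one attempt and no reset: what is moved stays moved. The work goes in short steps, Python scripts to look and compute and a shell command to move; the robot and the scene stay as the last step left them, time stands still between calls to the robot, and variables do not carry over. Pictures are saved under pics/ and viewed, about 8 in all and at most 12, crops included, and the job is handed in when it is done.

```bash
ls; mkdir -p pics; python3 - <<'E'
from bench import *
import cv2,numpy as np
print(observe(), tip_reach)
for n in("scene","top"):
    f=grab_frame(n); cv2.imwrite(f"pics/{n}0.png",f["img"][:,:,::-1]); print(n,{k:np.round(v,4).tolist() for k,v in f.items() if k!="img"})
E
```

```text
pics
{'clock': 0.0, 'joints': array([-1.42700536e+00,  3.42739667e-01,  1.52501623e+00, -4.15294189e-05,
        1.27538996e+00, -1.46000465e-01]), 'qd': array([ 0.00129461, -0.00059098,  0.00063028, -0.00095716, -0.00100789,
       -0.00188532]), 'tau': array([-2.19778713e-04, -4.33675897e+01, -2.46010351e+01, -2.68579015e-04,
        7.89482205e-03, -8.66176038e-06]), 'ee_pos': array([ 0.14996702, -0.50268283,  0.21461746]), 'orientation': array([[ 9.58300055e-01,  2.85763778e-01, -2.61888238e-04],
       [ 2.85763837e-01, -9.58298849e-01,  1.53148042e-03],
       [ 1.86674433e-04, -1.54245596e-03, -9.99998793e-01]]), 'contact_force': array([ 0.64816661,  0.51309212, -0.20195038]), 'torque': array([-0.04947705,  0.04017007,  0.01118398]), 'opening': 0.9981475565169506} 0.014
scene {'fx': 431.4713, 'fy': 431.4713, 'cx': 270.2492, 'cy': 189.8085, 'rvec': [1.957, 1.1827, -0.6189], 'tvec': [-0.1876, -0.1464, 1.4905]}
top {'fx': 351.4022, 'fy': 351.4022, 'cx': 247.4338, 'cy': 191.7843, 'rvec': [2.1666, -2.1931, 0.0961], 'tvec': [-0.0819, 0.5637, 1.1906]}
```

```bash
python3 -c "
import cv2,numpy as np
a=cv2.imread('pics/scene0.png');b=cv2.imread('pics/top0.png')
cv2.imwrite('pics/both0.png',cv2.resize(np.vstack([a,b]),None,fx=.78,fy=.78))"
```

```text
(no output)
```

View pics/top0.png

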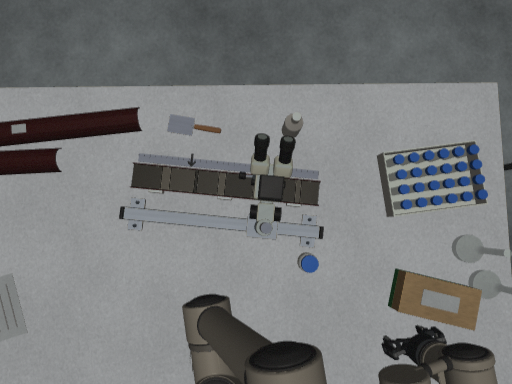

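View pics/scene0.png

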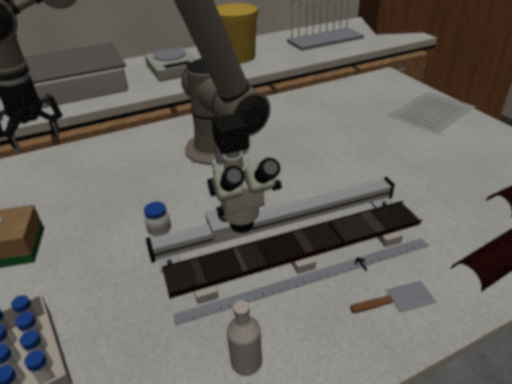

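The top view shows rail end caps near (122,213) and (322,232), the column top near (266,227), the arrow near (192,160) and the knob near (242,175). The scene view shows the arrow near (361,263), with the bottle, jar and spatula clear of the rail.

```bash
cat > h.py <<'E'
import numpy as np,cv2
from bench import *
from scipy.spatial.transform import Rotation as R
def cast(f,uv,z):
    Rm=cv2.Rodrigues(np.array(f["rvec"],float))[0];t=np.array(f["tvec"],float).ravel()
    d=Rm.T@np.array([(uv[0]-f["cx"])/f["fx"],(uv[1]-f["cy"])/f["fy"],1]);o=-Rm.T@t
    return o+d*(z-o[2])/d[2]
def proj(f,p):
    return cv2.projectPoints(np.array(p,float).reshape(-1,3),np.array(f["rvec"],float),np.array(f["tvec"],float),np.array([[f["fx"],0,f["cx"]],[0,f["fy"],f["cy"]],[0,0,1]]),None)[0].reshape(-1,2)
E
python3 - <<'E'
from h import *
f=grab_frame("top");im=f["img"]
g=cv2.cvtColor(im,cv2.COLOR_RGB2GRAY)
def blob(x0,x1,y0,y1,th):
    m=g[y0:y1,x0:x1]<th; ys,xs=np.nonzero(m); return (xs.mean()+x0,ys.mean()+y0,xs.min()+x0,xs.max()+x0,ys.min()+y0,ys.max()+y0,len(xs))
for b in [(114,130,203,223),(312,328,222,242),(182,202,150,172)]:
    print(np.round(blob(*b,60),1))
A=cast(f,blob(114,130,203,223,60)[:2],.045);B=cast(f,blob(312,328,222,242,60)[:2],.045);print(A,B,np.linalg.norm(A-B))
y=(A-B)/np.linalg.norm(A-B);print("yaw",np.degrees(np.arctan2(-y[0],y[1])),(A+B)/2)
print("arrow bbox pts",cast(f,blob(182,202,150,172,60)[:2],.006))
print("column",cast(f,(266,227),.335),"knob",cast(f,(242,175),.245))
c=im[140:250,110:330];cv2.imwrite("pics/c1.png",cv2.resize(c[:,:,::-1],None,fx=3.6,fy=3.6,interpolation=cv2.INTER_CUBIC))
E
```

```text
[121.4 212.5 119.  124.  207.  218.   46. ]
[320.6 232.6 319.  322.  227.  238.   42. ]
[191.8 165.7 182.  201.  155.  171.   66. ]
[0.49582437 0.33763101 0.045     ] [ 0.42003233 -0.33328527  0.045     ] 0.6751837431157897
yaw -6.445261598005328 [0.45792835 0.00217287 0.045     ]
arrow bbox pts [0.65892202 0.10640821 0.006     ]
column [ 0.44574893 -0.13360695  0.335     ] knob [ 0.59190993 -0.07297057  0.245     ]
```

View pics/c1.png

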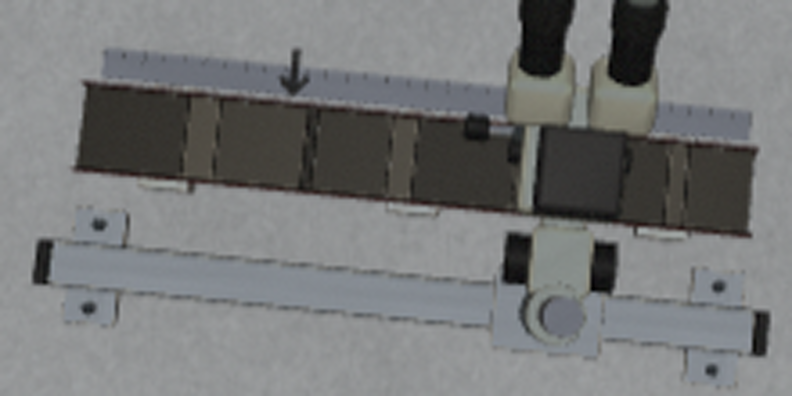

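```bash
cat >> h.py <<'E'
yw=np.array([.1123,.9937,0]);xw=np.array([.9937,-.1123,0]);O=np.array([.4579,.0022,0])
def rail(p): p=np.asarray(p)-O; return np.round([p@xw,p@yw,p[2]],4)
def todo(p): # shift in tool axes to world point p
    o=observe(); return np.round(o["orientation"].T@(np.asarray(p)-o["ee_pos"]),4)
E
python3 - <<'E'
from h import *
f=grab_frame("top")
for n,uv,z in [("col",(266.4,228.1),.335),("knob",(242.5,175),.245),("tip",(191.1,166.1),.006),("tail",(192.2,153.9),.006),("boxc",(110+580/3.6,140+172/3.6),.39)]:
    p=cast(f,uv,z);print(n,np.round(p,4),rail(p))
# arrow in scene view
s=grab_frame("scene");c=s["img"][245:285,335:390];cv2.imwrite("pics/c2.png",cv2.resize(c[:,:,::-1],None,fx=10,fy=10,interpolation=cv2.INTER_CUBIC))
o=observe();t=np.array([.444,-.131,.385]);print(todo(t))
Rt=np.column_stack([xw,-yw,[0,0,-1]]);print((R.from_matrix(o["orientation"]).inv()*R.from_matrix(Rt)).as_rotvec())
E
```

```text
col [ 0.4429 -0.1346  0.335 ] [ 0.0005 -0.1376  0.335 ]
knob [ 0.5919 -0.0744  0.245 ] [ 0.1417 -0.0611  0.245 ]
tip [0.6575 0.1088 0.006 ] [0.1864 0.1284 0.006 ]
tail [0.7011 0.105  0.006 ] [0.2301 0.1295 0.006 ]
boxc [ 0.5407 -0.1445  0.39  ] [ 0.0987 -0.1365  0.39  ]
[ 0.388  -0.2725 -0.1698]
[-6.96191842e-04  5.83535823e-05  4.02353420e-01]
```

View pics/c2.png

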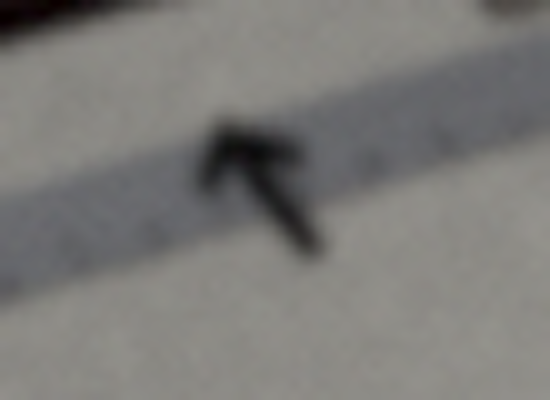

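The scene crop shows the arrow tip at (222,120), which is about (357,257) in the full picture. All the measured points agree with the given geometry: the knob is 142 mm from the column in x, the box 99 mm, and the arrow is 43.7 mm long.

```bash
python3 -m crank '[[[0,0,-0.022],[0,0,0.05]],[[0,0,-0.022],[0,0,0.05]],[[0,0,-0.022],[0,0,0.05]],[[0,0,-0.022],[0,0,0.05]],[[0,0,-0.022],[0,0,0.05]],[[0,0,-0.022],[0,0,0.05]],[[0,0,-0.022],[0,0,0.05]],[[0,0,-0.022],[0,0,0.05]]]' 0
python3 -c "
from h import *
print(todo([.443,-.1346,.385]))"
```

```text
clock: 0.92
ee_pos: [0.1496, -0.5003, 0.3916]
orientation: [[0.992, -0.127, -0.002], [-0.127, -0.992, 0.017], [-0.005, -0.016, -1.0]]
contact_force: [-0.3, -0.6, 0.4]
opening: 0.998
[ 0.2445 -0.3999  0.0121]
```

```bash
python3 -m crank '[[[0.021,-0.034,0],[0,0,0]],[[0.021,-0.034,0],[0,0,0]],[[0.021,-0.034,0],[0,0,0]],[[0.021,-0.034,0],[0,0,0]],[[0.021,-0.034,0],[0,0,0]],[[0.021,-0.034,0],[0,0,0]],[[0.021,-0.034,0],[0,0,0]],[[0.021,-0.034,0],[0,0,0]]]' 
python3 -c "
from h import *
print(todo([.443,-.1346,.385]))"
```

```text
clock: 1.58
ee_pos: [0.3549, -0.2506, 0.397]
orientation: [[0.989, -0.146, -0.001], [-0.146, -0.989, 0.008], [-0.002, -0.007, -1.0]]
contact_force: [1.1, -0.7, 0.4]
opening: 1.003
[ 0.0703 -0.1275  0.0127]
```

```bash
python3 -m crank '[[[0.017,-0.031,0],[0,0,-0.01]],[[0.017,-0.031,0],[0,0,-0.01]],[[0.017,-0.031,0],[0,0,-0.01]],[[0.012,-0.022,0],[0,0,-0.01]],[[0,0,0],[0,0,0]],[[0,0,0],[0,0,0]]]' 
python3 - <<'E'
from h import *
o=observe();print(todo([.443,-.1346,.305]))
Rt=np.column_stack([xw,-yw,[0,0,-1]]);print((R.from_matrix(o["orientation"]).inv()*R.from_matrix(Rt)).as_rotvec())
f=grab_frame("wrist");print(f["tool_from_camera"],f["fx"]);cv2.imwrite("pics/w1.png",f["img"][:,:,::-1])
E
```

```text
clock: 2.08
ee_pos: [0.4382, -0.1316, 0.3975]
orientation: [[0.996, -0.094, -0.0], [-0.094, -0.996, 0.009], [-0.001, -0.009, -1.0]]
contact_force: [-0.3, -0.2, -0.8]
opening: 0.999
[0.0051 0.0034 0.0925]
[-0.00938204  0.00107544  0.01856586]
[[ 5.76943089e-04 -9.59208349e-01 -2.82699507e-01  7.15625889e-02]
 [ 9.99999760e-01  4.45273797e-04  5.30006611e-04  8.30723143e-04]
 [-3.82508084e-04 -2.82699745e-01  9.59208376e-01 -1.58295707e-01]
 [ 0.00000000e+00  0.00000000e+00  0.00000000e+00  1.00000000e+00]] 297.3186396354542
```

View pics/w1.png

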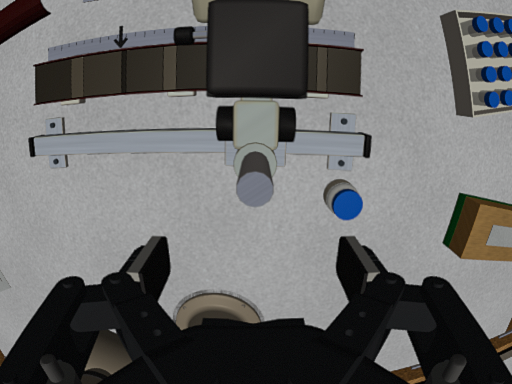

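The wrist view shows the column top at (255,189), midway between the open fingers, with the knob at (184,35) and the arrow tip at (121,47). Next I check the column position by casting that ray, then descend.

```bash
cat >> h.py <<'E'
def wcast(f,o,uv,z):
    d=np.array([uv[0]-f["cx"],uv[1]-f["cy"]]);r=np.hypot(*d);th=r/f["fx"]
    c=np.r_[np.sin(th)*d/r,np.cos(th)]
    T=np.array(f["tool_from_camera"]);Rm=o["orientation"]
    D=Rm@T[:3,:3]@c;P=o["ee_pos"]+Rm@T[:3,3]
    return P+D*(z-P[2])/D[2]
E
python3 - <<'E'
from h import *
o=observe();f=grab_frame("wrist")
for n,uv,z in [("col",(255,189),.335),("knob",(184,35),.245),("tip",(121,47.5),.006),("tail",(121.3,26),.006),("capL",(32,146),.045),("capR",(367.5,146),.045)]:
    p=wcast(f,o,uv,z);print(n,np.round(p,4),rail(p))
E
python3 -m crank '[[[0.005,0.003,0.03],[-0.009,0,0.018]],[[0,0,0.03],[0,0,0]],[[0,0,0.028],[0,0,0]],[[0,0,0],[0,0,0]]]'
python3 -c "
from h import *
print(todo([.443,-.1346,.305]))"
```

```text
col [ 0.4437 -0.1345  0.335 ] [ 0.0012 -0.1375  0.335 ]
knob [ 0.5911 -0.0736  0.245 ] [ 0.1409 -0.0603  0.245 ]
tip [0.6555 0.1078 0.006 ] [0.1845 0.1271 0.006 ]
tail [0.7004 0.1041 0.006 ] [0.2296 0.1285 0.006 ]
capL [0.4964 0.3399 0.045 ] [0.0004 0.3399 0.045 ]
capR [ 0.4198 -0.3365  0.045 ] [ 2.000e-04 -3.409e-01  4.500e-02]
clock: 2.52
ee_pos: [0.4412, -0.1409, 0.3085]
orientation: [[0.992, -0.122, 0.004], [-0.122, -0.992, -0.004], [0.004, 0.003, -1.0]]
contact_force: [0.6, 0.4, -0.5]
opening: 1.002
[ 0.001  -0.0065  0.0034]
```

```bash
python3 -m crank '[[[0.001,-0.006,0.002],[0,0,0]],[[0,0,0],[0,0,0]]]' && python3 -m crank '[[[0,0,0],[0,0,0]],[[0,0,0],[0,0,0]],[[0,0,0],[0,0,0]],[[0,0,0],[0,0,0]],[[0,0,0],[0,0,0]],[[0,0,0],[0,0,0]],[[0,0,0],[0,0,0]],[[0,0,0],[0,0,0]]]' 255
python3 -c "
from h import *
o=observe();print(rail(o['ee_pos']),o['torque'],o['orientation'].T@yw)"
```

```text
clock: 2.68
ee_pos: [0.4421, -0.1366, 0.3074]
orientation: [[0.992, -0.126, 0.003], [-0.126, -0.992, -0.004], [0.003, 0.003, -1.0]]
contact_force: [0.4, 0.2, 0.2]
opening: 0.997
clock: 3.35
ee_pos: [0.4443, -0.1359, 0.314]
orientation: [[0.992, -0.126, 0.013], [-0.126, -0.992, -0.004], [0.013, 0.002, -1.0]]
contact_force: [0.5, -0.7, -2.2]
opening: 0.307
[ 0.002  -0.1388  0.314 ] [0.12392227 0.01727603 0.01980585] [-0.01389176 -0.99992622 -0.00235698]
```

```bash
python3 -m crank '[[[0,-0.015,0],[0,0,0]],[[0,-0.02,0],[0,0,0]],[[0,-0.02,0],[0,0,0]],[[0,-0.02,0],[0,0,0]],[[0,-0.02,0],[0,0,0]],[[0,-0.02,0],[0,0,0]]]'
python3 -c "
from h import *
o=observe();print(rail(o['ee_pos']),o['torque'],o['orientation'].T@yw)"
```

```text
clock: 3.85
ee_pos: [0.4543, -0.0452, 0.314]
orientation: [[0.99, -0.144, 0.0], [-0.143, -0.988, -0.054], [0.008, 0.053, -0.999]]
contact_force: [-6.6, -16.2, 4.1]
opening: 0.305
[ 0.0017 -0.0475  0.314 ] [-1.65867007  1.03155794  0.28856204] [-0.03133831 -0.99809182 -0.05368059]
```

```bash
python3 -m crank '[[[0,-0.02,0],[0.02,0,-0.01]],[[0,-0.02,0],[0.02,0,-0.01]],[[0,-0.02,0],[0.02,0,-0.01]],[[0,-0.02,0],[0.02,0,-0.01]],[[0,-0.02,0],[0.02,0,-0.01]],[[0,-0.02,0],[0.01,0,0]],[[0,-0.02,0],[0.01,0,0]],[[0,-0.015,0],[0,0,0]]]'
python3 -c "
from h import *
o=observe();print(rail(o['ee_pos']),o['torque'],o['orientation'].T@yw)"
```

```text
clock: 4.52
ee_pos: [0.4683, 0.0829, 0.314]
orientation: [[0.994, -0.112, 0.003], [-0.112, -0.994, 0.003], [0.003, -0.003, -1.0]]
contact_force: [-2.0, -15.7, -0.9]
opening: 0.304
[0.0013 0.0813 0.314 ] [-2.61439612  0.4077983  -0.24322406] [ 5.75375282e-05 -1.00002147e+00  2.83531700e-03]
```

```bash
python3 -m crank '[[[0,-0.018,0],[0,0,0]],[[0,-0.016,0],[0.005,0,0]],[[0,-0.008,0],[0.005,0,0]],[[0,0,0],[0,0,0]],[[0,0,0],[0,0,0]]]'
python3 - <<'E'
from h import *
o=observe();print(rail(o['ee_pos']),o['torque'],o['orientation'].T@yw)
o=observe();f=grab_frame("wrist");cv2.imwrite("pics/w2.png",f["img"][:,:,::-1])
f=grab_frame("top");c=f["img"][140:250,110:330];cv2.imwrite("pics/t2.png",cv2.resize(c[:,:,::-1],None,fx=3.6,fy=3.6,interpolation=cv2.INTER_CUBIC))
E
```

```text
clock: 4.93
ee_pos: [0.472, 0.1163, 0.314]
orientation: [[0.993, -0.119, -0.001], [-0.119, -0.993, -0.01], [-0.0, 0.01, -1.0]]
contact_force: [-0.3, -2.7, -1.7]
opening: 0.304
[0.0012 0.115  0.314 ] [ 0.01000159  0.07901872 -0.07880298] [-0.00692467 -0.99994639 -0.0104996 ]
```

View pics/w2.png

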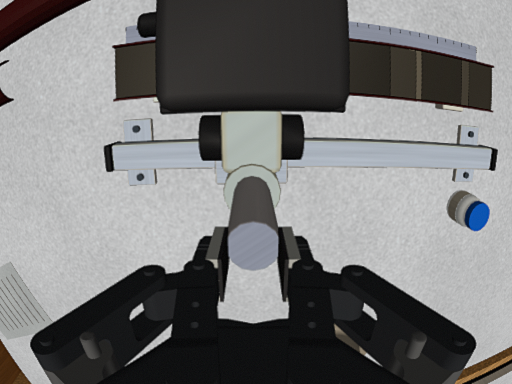

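The wrist view shows the column top held centrally in the jaws at (254,246), with the arrow hidden behind the camera box.

```bash
python3 -m crank '[[[0,-0.011,0],[-0.004,0,-0.006]],[[0,-0.006,0],[-0.003,0,0]],[[0,0,0],[0,0,0]],[[0,0,0],[0,0,0]],[[0,0,0],[0,0,0]]]'
python3 - <<'E'
from h import *
o=observe();print(rail(o['ee_pos']),o['torque'],o['orientation'].T@yw)
s=grab_frame("scene")
p=cast(s,(335+22.2-.5,245+11.8),.006);print("arrow tip scene",rail(p))
E
```

```text
clock: 5.45
ee_pos: [0.4732, 0.1269, 0.314]
orientation: [[0.993, -0.119, -0.005], [-0.119, -0.992, -0.028], [-0.002, 0.029, -1.0]]
contact_force: [-0.3, -1.8, -1.7]
opening: 0.304
[0.0012 0.1256 0.314 ] [ 0.40464421  0.01199877 -0.15512273] [-0.00678518 -0.99958754 -0.02880436]
arrow tip scene [0.188  0.1303 0.006 ]
```

```bash
python3 -m crank '[[[0,0,0],[0,0,0]],[[0,0,0],[0,0,0]],[[0,0,0],[0,0,0]],[[0,0,0],[0,0,0]],[[0,0,0],[0,0,0]],[[0,0,0],[0,0,0]]]' 0 && python3 -m crank '[[[0,0,-0.02],[0,0,0]],[[0,0,-0.03],[0,0,0]],[[0,0,-0.03],[0,0,0]],[[0,0,-0.03],[0,0,0]],[[0,0,-0.03],[0,0,0]],[[0,-0.03,0],[0,0,-0.12]],[[0,-0.03,0],[0,0,-0.12]],[[0,-0.03,0],[0,0,-0.12]]]'
```

```text
clock: 6.0
ee_pos: [0.4741, 0.1268, 0.3152]
orientation: [[0.993, -0.118, -0.001], [-0.118, -0.993, -0.028], [0.002, 0.028, -1.0]]
contact_force: [-0.0, -0.4, 0.7]
opening: 1.001
clock: 6.67
ee_pos: [0.4744, 0.2183, 0.4598]
orientation: [[0.971, 0.241, -0.0], [0.241, -0.97, -0.029], [-0.007, 0.028, -1.0]]
contact_force: [0.8, -0.1, -0.2]
opening: 1.001
```

```bash
python3 -m crank '[[[0,-0.02,0],[0,0,-0.124]],[[0,-0.02,0],[0,0,-0.124]],[[0.01,-0.01,0],[0,0,-0.124]],[[0.01,-0.01,0],[0,0,-0.124]],[[0.02,0,0],[0,0,-0.124]],[[0.02,0,0],[0,0,-0.124]],[[0.01,0,0],[0,0,-0.124]],[[0,0,0],[0,0,-0.124]]]' &&  python3 -m crank '[[[0,0,0],[0,0,-0.12]],[[0,0,0],[0,0,-0.07]],[[0,0,0],[0,0,0]],[[0,0,0],[0,0,0]]]'
python3 - <<'E'
from h import *
o=observe();print(rail(o['ee_pos']),o['joints'])
f=grab_frame("wrist");cv2.imwrite("pics/w3.png",f["img"][:,:,::-1])
f=grab_frame("top");c=f["img"][140:250,110:330];cv2.imwrite("pics/t3.png",cv2.resize(c[:,:,::-1],None,fx=3.6,fy=3.6,interpolation=cv2.INTER_CUBIC))
s=grab_frame("scene");c=s["img"][130:290,200:420];cv2.imwrite("pics/s3.png",cv2.resize(c[:,:,::-1],None,fx=3.6,fy=3.6,interpolation=cv2.INTER_CUBIC))
E
```

```text
clock: 7.33
ee_pos: [0.5003, 0.3327, 0.4571]
orientation: [[0.318, 0.948, 0.001], [0.948, -0.318, -0.027], [-0.025, 0.009, -1.0]]
contact_force: [-1.1, -0.1, -0.0]
opening: 1.0
clock: 7.67
ee_pos: [0.5011, 0.3343, 0.4552]
orientation: [[0.121, 0.993, -0.001], [0.992, -0.121, -0.028], [-0.028, 0.002, -1.0]]
contact_force: [0.0, 0.2, 0.2]
opening: 0.996
[0.0057 0.3348 0.4552] [ 0.47434181  0.48986099  0.65368428 -0.02664616  2.01140787  0.58469474]
```

View pics/w3.png

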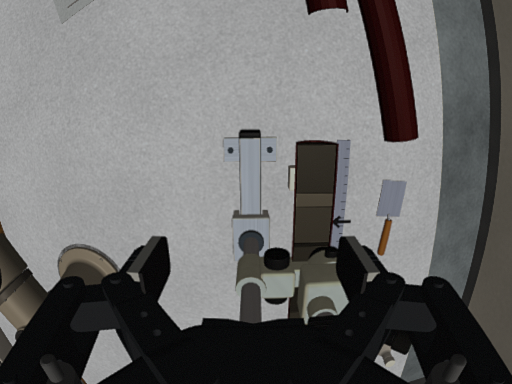

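The wrist view shows the arrow tip clearly at (331,221). The knob at (325,255) is partly in view, and the column top is hidden behind the fingers.

```bash
python3 - <<'E'
from h import *
o=observe();f=grab_frame("wrist")
for n,uv,z in [("tip",(331,221),.006),("tail",(351,222),.006)]: print(n,rail(wcast(f,o,uv,z)))
t=grab_frame("top");s=grab_frame("scene")
a=t["img"][145:245,140:240];b=s["img"][150:270,260:380]
q=lambda x,n:cv2.resize(x[:,:,::-1],(n,n),interpolation=cv2.INTER_CUBIC)
cv2.imwrite("pics/m3.png",np.hstack([q(a,400),q(b,400)]))
E
```

```text
tip [0.1841 0.1325 0.006 ]
tail [0.2335 0.1283 0.006 ]
```

View pics/m3.png

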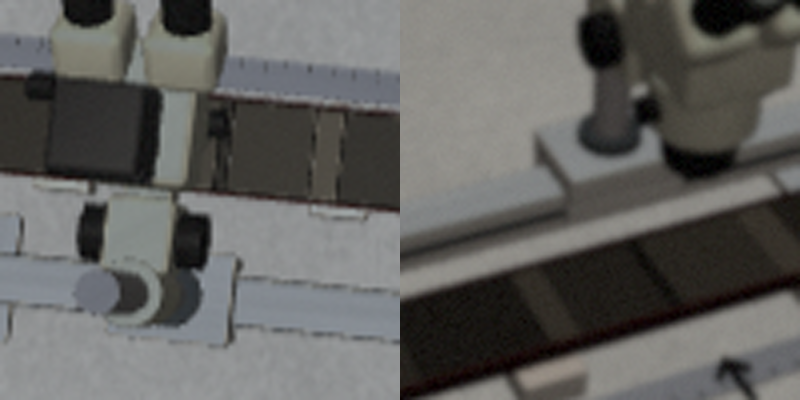

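The left (top) crop shows the column top at (98,290), and the knob is mostly hidden beside the camera box. The right (scene) crop shows the lens rim centred near (698,163) and the arrow tip near (722,360).

```bash
python3 - <<'E'
from h import *
t=grab_frame("top");s=grab_frame("scene")
print("col",rail(cast(t,(140+98/4-.4,145+290/4-.4),.335)))
print("knob?",rail(cast(t,(140+41/4-.4,145+84/4-.4),.245)))
for v in (160,170): print("lens",rail(cast(s,(260+298*.3-.4,150+v*.3-.4),.15)))
print("tip",rail(cast(s,(260+322*.3-.4,150+360*.3-.4),.006)))
g=cv2.cvtColor(t["img"],cv2.COLOR_RGB2GRAY)
import sys
P=O+.1405*xw+.204*yw+[0,0,.245]
for A in(35,40):
    a=np.radians(A);z=-np.cos(a)*np.array([0,0,1])-np.sin(a)*yw
    Rt=np.column_stack([np.cross(xw,z),xw,z]);print(A,"pre",P-z*.12, (R.from_matrix(observe()["orientation"]).inv()*R.from_matrix(Rt)).as_rotvec(), todo(P-z*.12))
E
```

```text
col [0.0022 0.1247 0.335 ]
knob? [0.1421 0.2035 0.245 ]
lens [0.1323 0.1258 0.15  ]
lens [0.1423 0.1203 0.15  ]
tip [0.19   0.1279 0.006 ]
35 pre [0.62815357 0.2575322  0.34329825] [ 1.73569937e-04 -5.83611881e-01 -8.22487486e-03] [-0.0577  0.1351  0.1142]
40 pre [0.62908626 0.26578522 0.33692533] [-1.86214737e-04 -6.70878421e-01 -8.26247048e-03] [-0.0492  0.135   0.1203]
```

```bash
python3 - <<'E'
from h import *
t=grab_frame("top");s=grab_frame("scene")
i=cv2.imread("pics/top0.png",0).astype(float)
def rows(i,x0,x1,rr,caster):
    for r in rr:
        L=i[r,x0:x1]; bg=np.median(L); w=np.clip(bg-L-15,0,None)
        if w.sum()>20: u=(w*np.arange(x0,x1)).sum()/w.sum(); print(r,round(u,2),caster((u,r)))
print("top");rows(i,181,203,range(152,167),lambda p:rail(cast(t,p,.006)))
o=dict(ee_pos=np.array([.4382,-.1316,.3975]),orientation=R.from_matrix([[.996,-.094,0],[-.094,-.996,.009],[-.001,-.009,-1]]).as_matrix())
w=grab_frame("wrist");j=cv2.imread("pics/w1.png",0).astype(float)
print("wrist");rows(j,108,134,range(25,50,2),lambda p:rail(wcast(w,o,p,.006)))
k=cv2.imread("pics/scene0.png",0)[250:275,345:385]
ys,xs=np.nonzero(k<60);print(len(xs),rail(cast(s,(xs.mean()+345,ys.mean()+250),.006)),rail(cast(s,(xs[ys==ys.min()].mean()+345,ys.min()+250),.006)))
# column-top circle: bright-grey disc, top0 vs now
for n,im,b in(("0",cv2.imread("pics/top0.png"),(254,278,215,240)),("now",t["img"][:,:,::-1],(152,176,205,230))):
    c=im[b[2]:b[3],b[0]:b[1]];g=cv2.resize(cv2.cvtColor(c,6),None,fx=6,fy=6,interpolation=2)
    h=cv2.HoughCircles(g,cv2.HOUGH_GRADIENT,1,60,param1=80,param2=10,minRadius=30,maxRadius=46)
    if h is not None:
        for q in h[0][:2]: u=(q[0]/6+b[0]-.4,q[1]/6+b[2]-.4);print("col",n,np.round(u,2),q[2],rail(cast(t,u,.335)))
E
```

```text
top
153 191.97 [0.2332 0.1306 0.006 ]
154 191.91 [0.2296 0.1304 0.006 ]
155 191.72 [0.226  0.1307 0.006 ]
156 191.67 [0.2224 0.1305 0.006 ]
157 191.57 [0.2188 0.1304 0.006 ]
158 191.39 [0.2152 0.1307 0.006 ]
159 190.83 [0.2115 0.1322 0.006 ]
160 191.36 [0.2081 0.13   0.006 ]
161 191.14 [0.2045 0.1303 0.006 ]
162 191.19 [0.2009 0.1297 0.006 ]
163 190.88 [0.1973 0.1304 0.006 ]
164 191.02 [0.1938 0.1295 0.006 ]
165 190.95 [0.1902 0.1294 0.006 ]
166 190.77 [0.1866 0.1296 0.006 ]
wrist
27 120.67 [0.2266 0.1309 0.006 ]
29 120.73 [0.2223 0.1306 0.006 ]
31 120.5 [0.2181 0.1309 0.006 ]
33 120.57 [0.2139 0.1305 0.006 ]
35 120.45 [0.2097 0.1306 0.006 ]
37 119.7 [0.2057 0.132  0.006 ]
39 121.96 [0.2009 0.1268 0.006 ]
41 119.79 [0.1973 0.1315 0.006 ]
43 119.83 [0.1931 0.1312 0.006 ]
45 119.83 [0.189 0.131 0.006]
47 125.89 [0.1833 0.1175 0.006 ]
49 129.19 [0.1784 0.1101 0.006 ]
58 [0.2062 0.1295 0.006 ] [0.1932 0.1324 0.006 ]
col 0 [264.52 227.02] 32.5 [ 0.0028 -0.1326  0.335 ]
col now [164.02 217.35] 32.7 [0.0015 0.1249 0.335 ]
```

Subpixel row centroids put the arrow at rail y ≈ 0.1303 in all three views, while the column stands at about 0.125. It is roughly 5 mm short, so I pinch it again before touching the rod.

```bash
python3 -c "
from h import *
print(todo(O+.001*xw+.125*yw+[0,0,.455]))"
python3 -m crank '[[[-0.035,-0.001,0],[0,0.02,0]],[[-0.035,-0.001,0],[0,0,0]],[[-0.035,-0.001,0],[0,0,0]],[[-0.035,-0.001,0],[0,0,0]],[[-0.035,-0.001,0],[0,0,0]],[[-0.025,0,0],[0,0,0]],[[0,0,0],[0,0,0]],[[0,0,0],[0,0,0]]]' 80
python3 - <<'E'
from h import *
print(todo(O+.001*xw+.125*yw+[0,0,.312]))
a=0;Rt=np.column_stack([yw,xw,[0,0,-1]]);print((R.from_matrix(observe()["orientation"]).inv()*R.from_matrix(Rt)).as_rotvec())
E
```

```text
[-0.2096 -0.0031  0.0061]
clock: 8.88
ee_pos: [0.4708, 0.1299, 0.4529]
orientation: [[0.117, 0.993, -0.003], [0.993, -0.117, -0.009], [-0.01, -0.002, -1.0]]
contact_force: [0.1, -0.2, 0.4]
opening: 0.686
[-0.0019  0.0028  0.1409]
[-0.00208128  0.00976332 -0.00510742]
```

```bash
python3 -m crank '[[[-0.002,0.003,0.03],[0,0.01,-0.005]],[[0,0,0.035],[0,0,0]],[[0,0,0.035],[0,0,0]],[[0,0,0.03],[0,0,0]],[[0,0,0],[0,0,0]],[[0,0,0],[0,0,0]]]' && python3 -m crank '[[[0,0,0],[0,0,0]],[[0,0,0],[0,0,0]],[[0,0,0],[0,0,0]],[[0,0,0],[0,0,0]],[[0,0,0],[0,0,0]]]' 255
python3 -c "
from h import *
o=observe();print(rail(o['ee_pos']))"
```

```text
clock: 9.38
ee_pos: [0.4748, 0.1311, 0.3207]
orientation: [[0.11, 0.994, 0.005], [0.994, -0.11, 0.003], [0.004, 0.005, -1.0]]
contact_force: [0.7, -0.2, 1.5]
opening: 0.687
clock: 9.8
ee_pos: [0.4781, 0.1331, 0.3277]
orientation: [[0.108, 0.994, 0.016], [0.994, -0.108, 0.005], [0.007, 0.015, -1.0]]
contact_force: [-0.3, 0.2, -0.5]
opening: 0.005
[0.0054 0.1324 0.3277]
```

```bash
python3 - <<'E'
from h import *
f=grab_frame("wrist");t=grab_frame("top")
cv2.imwrite("pics/m4.png",np.hstack([f["img"][:,:,::-1],cv2.resize(t["img"][145:275,140:240,::-1],None,fx=2.8,fy=2.8)[:384-20]]) if 0 else f["img"][:,:,::-1])
E
```

```text
(no output)
```

View pics/m4.png

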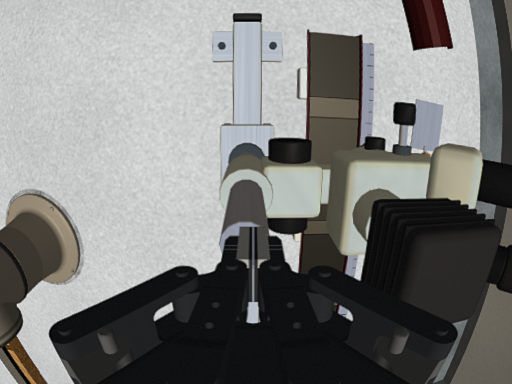

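The fingers are shut and empty. The column post stands just in front of them with its top near (243,240), so I locate it before going further.

```bash
python3 - <<'E'
from h import *
o=observe();f=grab_frame("wrist");t=grab_frame("top");print(rail(o["ee_pos"]),o["contact_force"],o["opening"])
for uv in [(243,235),(243,245)]: print(rail(wcast(f,o,uv,.335)))
print("sleeve top",rail(wcast(f,o,(245,188),.24)))
# saddle: +y edge and knob
print("knob",rail(wcast(f,o,(404,114),.245)), "saddle edge",rail(wcast(f,o,(245,126),.08)))
b=t["img"][140:245,140:240,::-1]
cv2.imwrite("pics/t4.png",cv2.resize(b,None,fx=5.5,fy=5.5,interpolation=2))
E
```

```text
[0.0052 0.1323 0.3274] [-0.05391655  0.34508871 -0.41035913] 0.0009012460661484022
[-0.0007  0.1316  0.335 ]
[-0.0007  0.1253  0.335 ]
sleeve top [-0.0004  0.1316  0.24  ]
knob [0.1396 0.2012 0.245 ] saddle edge [-0.0021  0.1733  0.08  ]
```

View pics/t4.png

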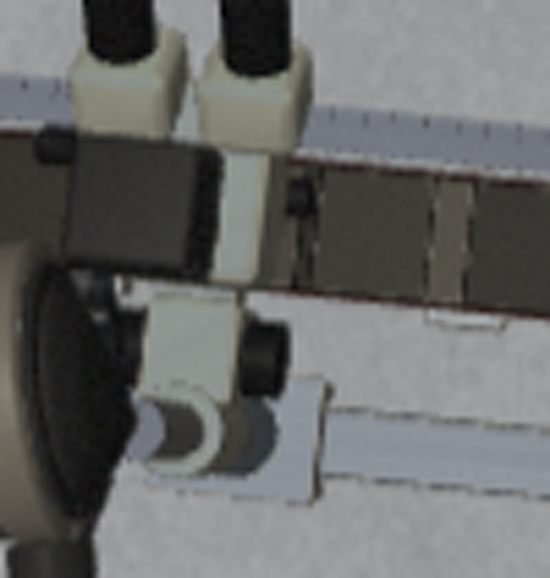

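The top crop shows the sleeve ring and saddle edge within about 1 mm of where they were (ring edge px 180.4 against 180, saddle edge 199.5 against 199). The scope has not moved and the pinch slipped off the post's top. I go up, re-centre and take a deeper grip.

```bash
python3 -m crank '[[[0,0,-0.03],[0,0,0]],[[0,0,-0.03],[0,0,0]],[[0,0,-0.01],[0,0,0]],[[0,0,0],[0,0,0]]]' && python3 -m crank '[[[0,0,0],[0,0,0]],[[0,0,0],[0,0,0]],[[0,0,0],[0,0,0]],[[0,0,0],[0,0,0]],[[0,0,0],[0,0,0]]]' 60
python3 - <<'E'
from h import *
o=observe();f=grab_frame("wrist");cv2.imwrite("pics/w5.png",f["img"][:,:,::-1])
print(rail(o["ee_pos"]),o["opening"],todo(O+.001*xw+.126*yw+[0,0,.37]))
Rt=np.column_stack([yw,xw,[0,0,-1]]);print((R.from_matrix(o["orientation"]).inv()*R.from_matrix(Rt)).as_rotvec())
# column top disc: bright bluish-grey circle
t=grab_frame("top");c=cv2.cvtColor(t["img"],cv2.COLOR_RGB2GRAY)
print(c[212:224,156:184:2])
E
```

```text
clock: 10.33
ee_pos: [0.4753, 0.1322, 0.3976]
orientation: [[0.109, 0.994, 0.008], [0.994, -0.109, 0.004], [0.005, 0.008, -1.0]]
contact_force: [0.5, 0.0, -0.8]
opening: 0.003
clock: 10.75
ee_pos: [0.4745, 0.132, 0.3944]
orientation: [[0.109, 0.994, 0.004], [0.994, -0.109, 0.003], [0.004, 0.003, -1.0]]
contact_force: [0.3, 0.6, -0.6]
opening: 0.712
[0.0019 0.1308 0.3944] 0.7117671915860199 [-0.0049 -0.001   0.0243]
[ 0.00318581 -0.00381033  0.00338859]
[[125 146 144 136 126  97 105 116 130 144 144 124 136  57]
 [116 144 136 122 119 108  60  75  85 109 146 133  94  59]
 [ 96 144 123 119 119 118  99  56  58  68 143 143  68  65]
 [ 85 142 120 119 119 120 115  55  54  57 118 145  63  65]
 [108 139 120 119 120 118 117  53  54  54  79 146  79  65]
 [119 138 121 119 117 119 118  49  52  53  63 146 102  63]
 [120 121 119 119 118 117 120  48  50  51  60 146 100  64]
 [142 138 117 119 117 119 120  49  51  50  58 147  87  62]
 [148 147 119 117 120 119 118  51  49  50  75 147  66  60]
 [147 144 120 118 120 120  91  50  50  49 115 147  55  60]
 [134 108  91 119 121 117  60  49  50  92 141 143  59  60]
 [153 141 138 138 134 105  88  89  92 136 145 107  61  58]]
```

```bash
python3 -m crank '[[[-0.006,-0.001,0.02],[0.003,-0.004,0.003]],[[0,0,0.025],[0,0,0]],[[0,0,0.025],[0,0,0]],[[0,0,0.02],[0,0,0]],[[0,0,0.008],[0,0,0]],[[0,0,0],[0,0,0]]]'
python3 -c "
from h import *
print(todo(O+.001*xw+.125*yw+[0,0,.298]))"
```

```text
clock: 11.35
ee_pos: [0.4733, 0.126, 0.293]
orientation: [[0.112, 0.994, 0.003], [0.994, -0.112, -0.0], [0.0, 0.003, -1.0]]
contact_force: [-0.2, 0.1, 0.1]
opening: 0.763
[ 0.0003 -0.0004 -0.005 ]
```

```bash
python3 -m crank '[[[0,0,0],[0,0,0]],[[0,0,0],[0,0,0]],[[0,0,0],[0,0,0]],[[0,0,0],[0,0,0]],[[0,0,0],[0,0,0]],[[0,0,0],[0,0,0]]]' 255
python3 -c "
from h import *
o=observe();print(rail(o['ee_pos']))"
```

```text
clock: 11.85
ee_pos: [0.4724, 0.1263, 0.2953]
orientation: [[0.111, 0.994, 0.0], [0.994, -0.111, 0.0], [0.0, 0.0, -1.0]]
contact_force: [-1.5, 0.2, -4.5]
opening: 0.331
[0.0005 0.125  0.2953]
```

```bash
python3 -m crank '[[[0.005,0,0],[0,0,0]],[[0.003,0,0],[0,0,0]],[[0,0,0],[0,0,0]],[[0,0,0],[0,0,0]],[[0,0,0],[0,0,0]]]'
python3 -c "
from h import *
o=observe();print(rail(o['ee_pos']),o['orientation'].T@yw,o['torque'])"
```

```text
clock: 12.27
ee_pos: [0.4727, 0.129, 0.2953]
orientation: [[0.114, 0.994, -0.003], [0.993, -0.114, -0.011], [-0.012, -0.001, -1.0]]
contact_force: [-1.6, -1.1, -4.4]
opening: 0.328
[0.0004 0.1277 0.2953] [ 0.99995771 -0.00128714 -0.01157186] [-0.05723426  0.13045958  0.07477584]
```

```bash
python3 -m crank '[[[0.005,0,0],[0,0.01,0]],[[0.003,0,0],[0,0.005,0]],[[0,0,0],[0,0,0]],[[0,0,0],[0,0,0]],[[0,0,0],[0,0,0]]]'
python3 -c "
from h import *
o=observe();print(rail(o['ee_pos']),o['orientation'].T@yw,o['torque'])"
```

```text
clock: 12.68
ee_pos: [0.473, 0.1322, 0.2953]
orientation: [[0.115, 0.993, -0.003], [0.993, -0.115, -0.006], [-0.007, -0.002, -1.0]]
contact_force: [-1.2, -2.0, -5.1]
opening: 0.33
[0.0004 0.1309 0.2953] [ 0.99999933 -0.00259185 -0.00675241] [-0.17916332  0.07220854  0.13991049]
```

```bash
python3 -m crank '[[[0,0,0],[0,0,0]],[[0,0,0],[0,0,0]],[[0,0,0],[0,0,0]],[[0,0,0],[0,0,0]],[[0,0,0],[0,0,0]]]' 60 && python3 -m crank '[[[0,0,-0.03],[0,0,0]],[[0,0,-0.035],[0,0,0]],[[0,0,-0.035],[0,0,0]],[[0,0,-0.035],[0,0,0]],[[0.035,0,0],[0,0,0]],[[0.04,0,0],[0,0,0]],[[0.04,0,0],[0,0,0]],[[0.04,0,0],[0,0,0]]]'
python3 - <<'E'
from h import *
t=grab_frame("top");c=cv2.cvtColor(t["img"],cv2.COLOR_RGB2GRAY).astype(int)
m=((c>113)&(c<125)).astype(np.uint8);m[:205]=0;m[230:]=0;m[:,:148]=0;m[:,180:]=0
n,l,st,ce=cv2.connectedComponentsWithStats(cv2.morphologyEx(m,cv2.MORPH_OPEN,np.ones((3,3),np.uint8)))
for s,q in zip(st[1:],ce[1:]):
    if s[4]>40: print(s,np.round(q,2),rail(cast(t,q,.335)))
i=cv2.cvtColor(cv2.imread("pics/top0.png"),6).astype(int)
m=((i>113)&(i<125)).astype(np.uint8);m[:218]=0;m[238:]=0;m[:,:256]=0;m[:,276:]=0
n,l,st,ce=cv2.connectedComponentsWithStats(cv2.morphologyEx(m,cv2.MORPH_OPEN,np.ones((3,3),np.uint8)))
for s,q in zip(st[1:],ce[1:]):
    if s[4]>40: print("t0",s,np.round(q,2),rail(cast(t,q,.335)))
o=observe()
P=O+.1405*xw+.2075*yw+[0,0,.245]
a=np.radians(38);z=-np.cos(a)*np.array([0,0,1])-np.sin(a)*yw
Rt=np.column_stack([np.cross(xw,z),xw,z]);print(rail(o["ee_pos"]),rail(P-z*.11), (R.from_matrix(o["orientation"]).inv()*R.from_matrix(Rt)).as_rotvec(), todo(P-z*.11))
E
```

```text
clock: 13.1
ee_pos: [0.4753, 0.1333, 0.2982]
orientation: [[0.115, 0.993, 0.006], [0.993, -0.115, -0.004], [-0.003, 0.006, -1.0]]
contact_force: [0.3, 0.5, -1.3]
opening: 0.767
clock: 13.77
ee_pos: [0.4935, 0.2862, 0.4437]
orientation: [[0.128, 0.992, 0.014], [0.992, -0.128, -0.002], [-0.001, 0.014, -1.0]]
contact_force: [0.1, -0.5, 0.5]
opening: 0.766
[0.0024 0.2929 0.4416] [0.1405 0.2752 0.3317] [ 0.00733717 -0.66526918 -0.01343425] [-0.0165  0.137   0.1115]
```

```bash
python3 -m crank '[[[0,0.023,0],[0,-0.1,0]],[[0,0.023,0],[0,-0.1,0]],[[0,0.023,0],[0,-0.1,0]],[[0,0.023,0],[0,-0.1,0]],[[0,0.023,0],[0,-0.1,0]],[[0,0.02,0],[0,-0.1,0]],[[0,0,0],[0,-0.06,0]],[[0,0,0],[0,0,0]]]' 90
python3 - <<'E'
from h import *
o=observe()
P=O+.1405*xw+.2075*yw+[0,0,.245]
a=np.radians(38);z=-np.cos(a)*np.array([0,0,1])-np.sin(a)*yw
Rt=np.column_stack([np.cross(xw,z),xw,z]);print(rail(o["ee_pos"]),rail(P-z*.09), (R.from_matrix(o["orientation"]).inv()*R.from_matrix(Rt)).as_rotvec(), todo(P-z*.09),o["joints"])
E
```

```text
clock: 14.48
ee_pos: [0.5902, 0.2619, 0.4089]
orientation: [[0.073, 0.995, -0.073], [0.789, -0.102, -0.605], [-0.61, -0.014, -0.793]]
contact_force: [0.5, 0.6, -0.9]
opening: 0.646
[0.1023 0.2729 0.4089] [0.1405 0.2629 0.3159] [-0.00467327 -0.00758168  0.01637597] [0.0482 0.0394 0.0796] [ 0.54451224  0.96973978  0.04477058 -0.7910365   2.40083816  0.11617392]
```

```bash
python3 -m crank '[[[0.02,0,0.025],[0,0,0.008]],[[0.02,0,0.025],[0,0,0.008]],[[0.01,0.01,0.02],[0,0,0]],[[0,0.015,0.006],[0,0,0]],[[0,0.015,0],[0,0,0]],[[0,0,0],[0,0,0]],[[0,0,0],[0,0,0]]]' 90
cat >>h.py <<'E'
def knobplan(y,d,A=38,x=.1405,zk=.245):
    o=observe();P=O+x*xw+y*yw+[0,0,zk];a=np.radians(A);z=-np.cos(a)*np.array([0,0,1])-np.sin(a)*yw
    Rt=np.column_stack([np.cross(xw,z),xw,z]);print("at",rail(o["ee_pos"]),"rot",np.round((R.from_matrix(o["orientation"]).inv()*R.from_matrix(Rt)).as_rotvec(),3),"shift",todo(P-z*d),"q",np.round(o["joints"],2),o["opening"],o["contact_force"])
E
python3 - <<'E'
from h import *
knobplan(.2075,.09)
f=grab_frame("wrist");cv2.imwrite("pics/w6.png",f["img"][:,:,::-1])
E
```

```text
clock: 15.07
ee_pos: [0.6319, 0.2537, 0.3274]
orientation: [[0.097, 0.993, -0.062], [0.802, -0.115, -0.586], [-0.589, 0.007, -0.808]]
contact_force: [-0.3, 0.3, 0.2]
opening: 0.647
at [0.1447 0.2695 0.3274] rot [ 0.004 -0.034 -0.007] shift [ 0.0014 -0.0042  0.0131] q [ 0.5   0.95  0.29 -0.63  2.19  0.32] 0.6466076791875393 [-0.31696358  0.27378055  0.22071733]
```

View pics/w6.png

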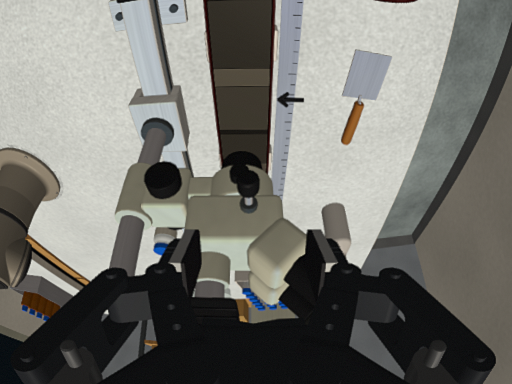

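The wrist view shows the knob at (247,181) midway between the fingers, with its shaft running to the bush at (249,204). The lens cone is behind it near (241,160) and the arrow tip is at (279,99).

```bash
python3 - <<'E'
from h import *
o=observe();f=grab_frame("wrist");i=cv2.cvtColor(f["img"],7)
for n,uv,z in[("knob",(247,181),.245),("knobtop",(248,175),.2555),("lens",(241,160),.15),("tip",(278.5,99.5),.006),("tail",(303,99.5),.006),("bush",(249,203),.245),("capL",(143,17),.052)]: print(n,rail(wcast(f,o,uv,z)))
print(i[165:200:2,247]);
E
```

```text
knob [0.1397 0.2113 0.245 ]
knobtop [0.1409 0.2322 0.2555]
lens [0.1301 0.137  0.15  ]
tip [0.1892 0.1303 0.006 ]
tail [0.2304 0.1312 0.006 ]
bush [0.141  0.1764 0.245 ]
capL [0.0091 0.3028 0.052 ]
[ 90  26  11   9   9  11  13  10  10  13  35  35  22  23  23  18  84 155]
```

```bash
python3 -m crank '[[[0.001,-0.004,0.02],[0.004,-0.034,-0.007]],[[0,0,0.025],[0,0,0]],[[0,0,0.025],[0,0,0]],[[0,0,0.015],[0,0,0]],[[0,0,0.005],[0,0,0]],[[0,0,0],[0,0,0]]]' 100
python3 -c "
from h import *
knobplan(.2070,0)"
```

```text
clock: 15.67
ee_pos: [0.6177, 0.2028, 0.2607]
orientation: [[0.096, 0.994, -0.056], [0.791, -0.11, -0.602], [-0.604, 0.014, -0.796]]
contact_force: [0.1, -0.0, 0.4]
opening: 0.605
at [0.1363 0.2173 0.2607] rot [ 0.012 -0.014 -0.006] shift [0.0013 0.004  0.0188] q [ 0.46  0.82  0.76 -0.57  1.89  0.48] 0.6045007681287456 [ 0.05869625 -0.00289837  0.42692492]
```

```bash
python3 -m crank '[[[0.001,0.004,0.01],[0.01,-0.014,-0.006]],[[0,0,0.008],[0,0,0]],[[0,0,0],[0,0,0]],[[0,0,0],[0,0,0]]]' 
python3 -c "
from h import *
knobplan(.2070,0)
o=observe();f=grab_frame('wrist');cv2.imwrite('pics/w7.png',f['img'][:,:,::-1])
i=cv2.cvtColor(f['img'],7);print(i[195:300:5,225:281:4])"
```

```text
clock: 16.0
ee_pos: [0.6207, 0.1936, 0.2491]
orientation: [[0.091, 0.994, -0.062], [0.785, -0.11, -0.61], [-0.613, 0.007, -0.79]]
contact_force: [-0.0, 1.0, -0.4]
opening: 0.609
at [0.1403 0.2085 0.2491] rot [ 0.007 -0.003 -0.002] shift [0.0014 0.0002 0.0042] q [ 0.45  0.82  0.78 -0.58  1.87  0.48] 0.6090353419695343 [-0.03187105  1.03462569 -0.43535495]
[[ 40  10  12  11  12  13   9  29 114 115 112 110 108  99]
 [ 80  12  13  16  14  12  17  27 117 116 114 111 109 106]
 [119  17  23  22  20  10  12  12  10   9 116 112 112 107]
 [117  74  19  18  13  13  14  15  13  11   9 108 113 110]
 [119 118 121  14  11  12  10  12  10  13  11  11 113 111]
 [119 120 120  12  13  11  14  17  14  10  12  12 115 111]
 [135 138 146   9  19  14  15  13  16  14  22  13 115 111]
 [148 151 145  27  19  25  33  39  31  23  20  37 103  91]
 [116 116 116  94  19  22  23  24  25  25  20 116 117 116]
 [115 116 114 115  73  22  22  22  24  21 114 116 117 116]
 [116 114 116 116  37  36 155 163 160  40  43 117 117 117]
 [115 118 115 116  61  39  36  40  38  39  71 117 118 118]
 [116 117 116 115 116  61  64  50  63  62 120 118 118 118]
 [116 116 116 117 117 117 115 106 119 118 118 118 118 118]
 [117 118 118 117 117 117 118 119 120 120 119 117 118 119]
 [119 119 120 119 119 118 118 120 121 121 120 119 118 119]
 [118 119 120 118 120 118 118 120 121 121 121 119 121 121]
 [119 120 121 121 120 119 120 120 121 121 121 120 121 123]
 [121 122 121 122 121 120 120 121 122 122 122 122 123 124]
 [122 122 124 122 121 120 121 122 123 123 122 122 122  94]
 [133 134 135 133 131 130 132 133 135 134 134 138  81  90]]
```

```bash
python3 -c "
from h import *
o=observe();f=grab_frame('wrist')
for uv,z in (((254,222),.245),((253,240),.2555),((253,230),.2555)): print(rail(wcast(f,o,uv,z)))"
python3 -m crank '[[[0,0,0.003],[0,0,0]],[[0,0,0],[0,0,0]],[[0,0,0],[0,0,0]],[[0,0,0],[0,0,0]],[[0,0,0],[0,0,0]],[[0,0,0],[0,0,0]],[[0,0,0],[0,0,0]],[[0,0,0],[0,0,0]]]' 255
python3 -c "
from h import *
knobplan(.2070,0)"
```

```text
[0.1408 0.2098 0.245 ]
[0.1401 0.2074 0.2555]
[0.1401 0.2198 0.2555]
clock: 16.77
ee_pos: [0.621, 0.193, 0.2475]
orientation: [[0.091, 0.994, -0.06], [0.786, -0.109, -0.609], [-0.612, 0.009, -0.791]]
contact_force: [-0.1, -0.3, 0.3]
opening: 0.001
at [0.1407 0.2079 0.2475] rot [ 0.009 -0.005 -0.003] shift [ 0.0008 -0.0002  0.0025] q [ 0.45  0.82  0.79 -0.58  1.86  0.48] 0.0013916476670195708 [-0.14471005 -0.25868011  0.30224509]
```

The gripper closed empty again. I use my last view on a combined wrist and scene picture to see why.

```bash
python3 - <<'E'
from h import *
f=grab_frame("wrist");s=grab_frame("scene");t=grab_frame("top")
q=lambda x,w,h:cv2.resize(np.ascontiguousarray(x[:,:,::-1]),(w,h),interpolation=cv2.INTER_CUBIC)
w7=cv2.imread("pics/w7.png")[130:330,140:370,::-1]
cv2.imwrite("pics/w8.png",f["img"][:,:,::-1])
top=np.hstack([q(w7,400,300),q(f["img"][130:330,140:370],400,300)])
bot=np.hstack([q(s["img"][100:250,250:450],400,300),q(t["img"][135:235,120:253],400,300)])
cv2.imwrite("pics/m8.png",np.vstack([top,bot]))
E
```

```text
(no output)
```

View pics/m8.png

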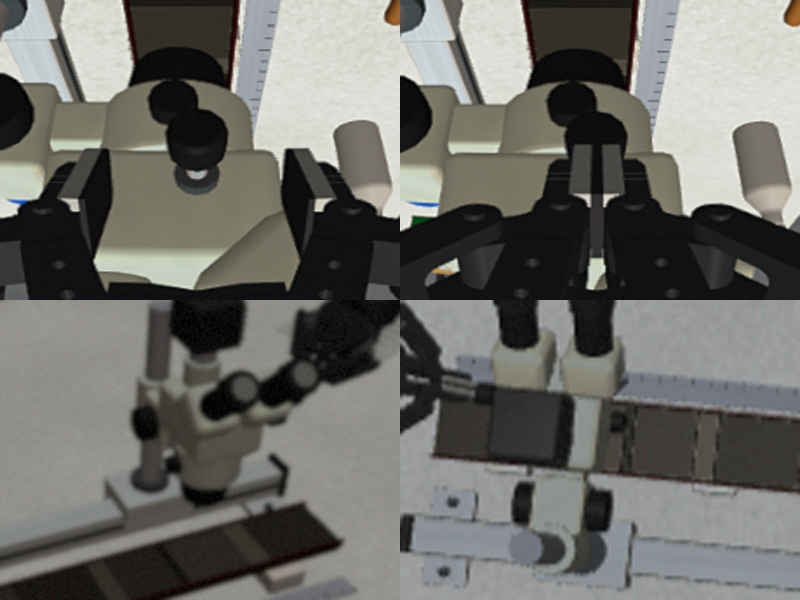

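The closed fingers sit above the knob and do not reach it. Back-casting the visible fingertip edge (row 227, pad front x=+11 mm) puts the tips about 16 mm behind the reported TCP, not 14 mm ahead. That also explains the earlier slip off the post's top. So I open and go about 28 mm deeper.

```bash
python3 -m crank '[[[0,0,-0.01],[0,0,0]],[[0,0,0],[0,0,0]],[[0,0,0],[0,0,0]],[[0,0,0],[0,0,0]],[[0,0,0],[0,0,0]]]' 100
python3 -c "
from h import *
knobplan(.208,-.028)"
```

```text
clock: 17.33
ee_pos: [0.6216, 0.1987, 0.2547]
orientation: [[0.091, 0.994, -0.06], [0.785, -0.109, -0.609], [-0.612, 0.008, -0.791]]
contact_force: [0.1, 0.2, 0.2]
opening: 0.614
at [0.1406 0.2136 0.2547] rot [ 0.008 -0.004 -0.002] shift [ 0.0014 -0.0004  0.0391] q [ 0.46  0.83  0.75 -0.58  1.89  0.47] 0.6140442472485098 [0.13168545 0.19730449 0.18568145]
```

```bash
python3 -m crank '[[[0.001,0,0.015],[0.005,0,0]],[[0,0,0.012],[0,0,0]],[[0,0,0.008],[0,0,0]],[[0,0,0.003],[0,0,0]],[[0,0,0],[0,0,0]]]'
python3 -c "
from h import *
knobplan(.208,-.028)"
```

```text
clock: 17.75
ee_pos: [0.6188, 0.175, 0.2222]
orientation: [[0.091, 0.994, -0.066], [0.785, -0.112, -0.609], [-0.612, 0.004, -0.791]]
contact_force: [-0.8, 0.1, -0.6]
opening: 0.613
at [0.1405 0.1898 0.2222] rot [ 0.003 -0.004 -0.002] shift [ 0.0003 -0.     -0.0012] q [ 0.43  0.81  0.87 -0.57  1.79  0.51] 0.6125436323778971 [-0.8281852   0.14838258 -0.60376295]
```

```bash
python3 -m crank '[[[0,0,0],[0,0,0]],[[0,0,0],[0,0,0]],[[0,0,0],[0,0,0]],[[0,0,0],[0,0,0]],[[0,0,0],[0,0,0]],[[0,0,0],[0,0,0]]]' 255
python3 -c "
from h import *
knobplan(.208,-.028);print(observe().keys())"
```

```text
clock: 18.25
ee_pos: [0.6188, 0.1756, 0.2229]
orientation: [[0.091, 0.994, -0.066], [0.785, -0.112, -0.609], [-0.612, 0.004, -0.791]]
contact_force: [-1.1, -1.0, -0.4]
opening: 0.22
at [0.1404 0.1904 0.2229] rot [ 0.003 -0.004 -0.002] shift [ 0.0003  0.0001 -0.0003] q [ 0.43  0.81  0.87 -0.57  1.8   0.51] 0.2195692288872036 [-1.05053898 -0.95296474 -0.43451473]
dict_keys(['clock', 'joints', 'qd', 'tau', 'ee_pos', 'orientation', 'contact_force', 'torque', 'opening'])
```

```bash
cat > fy.py <<'E'
from h import *
o=observe();print("Y %.2f mm Fy %.2f Fx %.2f Fz %.2f"%(1000*((o["ee_pos"]-O)@yw),o["contact_force"]@yw,o["contact_force"]@xw,o["contact_force"][2]),np.round(o["orientation"].T@yw,3))
E
python3 fy.py
python3 -m crank '[[[0.0016,0,-0.0012],[0,0,0]],[[0,0,0],[0,0,0]]]' >/dev/null; python3 fy.py
python3 -m crank '[[[0.0016,0,-0.0012],[0,0,0]],[[0,0,0],[0,0,0]]]' >/dev/null; python3 fy.py
```

```text
Y 190.37 mm Fy -1.06 Fx -0.94 Fz -0.43 [ 0.791  0.    -0.612]
Y 192.31 mm Fy 0.87 Fx -0.55 Fz -0.14 [ 0.79  -0.    -0.613]
Y 194.47 mm Fy 1.32 Fx 0.08 Fz -0.61 [ 0.79  -0.    -0.613]
```

```bash

python3 -m crank '[[[0.0008,0,-0.0006],[0,0,0]],[[0,0,0],[0,0,0]]]' >/dev/null; python3 fy.py
python3 -m crank '[[[0.0008,0,-0.0006],[0,0,0]],[[0,0,0],[0,0,0]]]' >/dev/null; python3 fy.py
python3 -m crank '[[[0.0008,0,-0.0006],[0,0,0]],[[0,0,0],[0,0,0]]]' >/dev/null; python3 fy.py
python3 -m crank '[[[0.0008,0,-0.0006],[0,0,0]],[[0,0,0],[0,0,0]]]' >/dev/null; python3 fy.py
```

```text
Y 195.72 mm Fy -0.07 Fx -0.36 Fz -0.78 [ 0.79  -0.    -0.613]
Y 197.09 mm Fy -0.47 Fx -0.36 Fz -1.53 [ 0.791  0.    -0.612]
Y 198.61 mm Fy 2.94 Fx -0.46 Fz -0.53 [ 0.791  0.001 -0.612]
Y 200.75 mm Fy 3.78 Fx -0.10 Fz -0.58 [ 0.792  0.002 -0.61 ]
```

```bash

python3 -m crank '[[[0,0,0],[0,0,0]]]' >/dev/null; python3 fy.py
python3 -m crank '[[[0.0004,0,-0.0003],[0,0,0]],[[0,0,0],[0,0,0]]]' >/dev/null; python3 fy.py
python3 -m crank '[[[0.0004,0,-0.0003],[0,0,0]],[[0,0,0],[0,0,0]]]' >/dev/null; python3 fy.py
```

```text
Y 201.27 mm Fy 0.76 Fx -0.60 Fz -1.45 [ 0.793  0.002 -0.61 ]
Y 201.56 mm Fy 0.86 Fx -0.23 Fz -0.89 [ 0.792  0.002 -0.61 ]
Y 201.54 mm Fy 2.30 Fx -0.34 Fz 0.03 [ 0.792  0.001 -0.611]
```

```bash

python3 -m crank '[[[0.0008,0,-0.0006],[0,0,0]],[[0,0,0],[0,0,0]]]' >/dev/null; python3 fy.py
python3 -m crank '[[[0.0008,0,-0.0006],[0,0,0]],[[0,0,0],[0,0,0]]]' >/dev/null; python3 fy.py
python3 -m crank '[[[0,0,0],[0,0,0]]]' >/dev/null; python3 fy.py
```

```text
Y 201.62 mm Fy 0.60 Fx -1.19 Fz -1.54 [ 0.791  0.    -0.612]
Y 201.71 mm Fy -1.46 Fx -0.64 Fz -0.42 [ 0.79  -0.001 -0.614]
Y 201.71 mm Fy -0.97 Fx -0.29 Fz -1.04 [ 0.79  -0.001 -0.614]
```

```bash

python3 -m crank '[[[0.0012,0,-0.0009],[0,0,0]]]' >/dev/null; python3 fy.py
python3 -m crank '[[[0.0012,0,-0.0009],[0,0,0]]]' >/dev/null; python3 fy.py
python3 -m crank '[[[0,0,0],[0,0,0]]]' >/dev/null; python3 fy.py
```

```text
Y 202.38 mm Fy -7.11 Fx -1.15 Fz -1.51 [ 0.789 -0.002 -0.615]
Y 203.12 mm Fy -6.98 Fx -0.03 Fz -1.33 [ 0.788 -0.003 -0.616]
Y 202.88 mm Fy -1.88 Fx 0.34 Fz -0.38 [ 0.787 -0.003 -0.616]
```

The rod tugged outwards at Y 198.6–200.8 (+3 to +4 N) and holds back beyond 202 (−7 N). The click is therefore near Y 201.5, about 11 mm of pull. I ease back and let go.

```bash

python3 -m crank '[[[-0.0008,0,0.0006],[0,0,0]],[[0,0,0],[0,0,0]],[[0,0,0],[0,0,0]]]' >/dev/null; python3 fy.py
python3 -m crank '[[[0,0,0],[0,0,0]],[[0,0,0],[0,0,0]],[[0,0,0],[0,0,0]],[[0,0,0],[0,0,0]],[[0,0,0],[0,0,0]],[[0,0,0],[0,0,0]]]' 90;python3 fy.py
```

```text
Y 201.80 mm Fy -2.19 Fx -1.15 Fz -1.88 [ 0.787 -0.003 -0.616]
clock: 21.08
ee_pos: [0.6207, 0.1891, 0.2237]
orientation: [[0.093, 0.994, -0.065], [0.785, -0.113, -0.61], [-0.613, 0.005, -0.79]]
contact_force: [0.7, -0.4, -0.0]
opening: 0.649
Y 203.98 mm Fy -0.35 Fx 0.70 Fz -0.03 [ 0.79  -0.001 -0.613]
```

Withdraw along the tool axis, then move clear and measure the column and knob.

```bash

python3 -m crank '[[[0,0,-0.02],[0,0,0]],[[0,0,-0.03],[0,0,0]],[[0,0,-0.03],[0,0,0]],[[0,0,-0.03],[0,0,0]],[[0,0,0],[0,0,0]],[[0,0,0],[0,0,0]]]'
python3 - <<'E'
from h import *
o=observe();f=grab_frame("wrist");t=grab_frame("top");s=grab_frame("scene")
cv2.imwrite("pics/w9.png",f["img"][:,:,::-1]);cv2.imwrite("pics/t9.png",t["img"][:,:,::-1]);cv2.imwrite("pics/s9.png",s["img"][:,:,::-1])
c=cv2.cvtColor(t["img"],7)
print(c[211:224,154:182])
i=cv2.cvtColor(f["img"],7);print("knob");print(i[150:225:5,215:281:5])
E
```

```text
clock: 21.58
ee_pos: [0.6275, 0.2584, 0.3133]
orientation: [[0.094, 0.993, -0.066], [0.786, -0.114, -0.608], [-0.611, 0.005, -0.791]]
contact_force: [0.4, -0.3, -1.3]
opening: 0.643
[[137 139 139 139 132 130 126  99 107 108 110 143 139 138 137 138 137 139
  140 139 126 118 141 142 136 126  60  54]
 [141 139 140 140 137 131 121 110 112 107  84  94 100  99 100 112 126 140
  140 140 138 131 128 143 132 101  59  60]
 [140 141 140 117 124 117 114 116 114 115 105  95  57  61  62  73  80  92
  104 140 138 139 132  95  89  71  59  60]
 [139 139 137 116 114 115 115 115 115 115 115 112  88  55  52  54  53  56
   66 103 138 140 137 102  63  63  64  62]
 [137 136 132 116 115 115 115 114 115 114 114 113 107  51  52  51  52  53
   54  66 113 140 140 131  62  63  63  63]
 [140 138 124 115 116 116 114 116 115 113 113 113 111  72  50  50  51  51
   52  51  76 141 142 138  62  62  62  62]
 [142 142 121 114 115 115 114 113 114 114 111 113 112  84  49  50  48  50
   47  48  61 125 142 139  75  61  59  60]
 [144 144 128 116 115 115 114 113 113 113 114 114 112  74  48  49  47  50
   50  50  58 119 141 138
[... 794 characters left out ...]
2  13  12  11  12   9  10  11  11  74  12 158 152]
 [200 200  30  10   9   8  10   8   7   8  33  24 160 151]
 [203 212  24 102  77  10  12  11  10  82   9  48 151 151]
 [206  94 102 105   7  12  12  11  13  11  97  98 147 150]
 [ 97  99 103 105  14  13  11  11  11   9  34  99 136 152]
 [ 97 100 104 107  85  20  19  26  26  20  51 102  93 145]
 [ 94 101 103 108 109 114  18  21  23  20  98 103  95 156]
 [ 94 102 104 109 112 120  98  18  19  35 106 103  97 156]
 [ 85  87  92 105 105 102  94 122 154  85  85  85  84  87]
 [104 107 107 107 106 106  73 119 153  32 107 108 107 110]
 [105 107 107 107 107 107  45  69 142  35 109 108 109 109]
 [107 106 107 108 107 107  96  57  54  57 109 109 110 109]]
```

```bash
python3 - <<'E'
from h import *
t=grab_frame("top");s=grab_frame("scene");o=observe();w=grab_frame("wrist")
def disc(im,r,x0,x1):
    g=cv2.cvtColor(im,cv2.COLOR_BGR2GRAY).astype(float)
    return [(k,np.round(g[k,x0:x1]).astype(int).tolist()) for k in r]
for l in disc(cv2.imread("pics/top0.png"),(226,228,230),256,280): print(l)
print("col now",rail(cast(t,(161.5,217.1),.335)))
for n,uv,z in (("knob end/rod start",(252,202),.245),("bush end",(251,219),.245),("knob mid",(248,187),.245),("tip",(0,0),0)): print(n,rail(wcast(w,o,uv,z)) if z else "")
# lens rim in scene: darkest blob
g=cv2.cvtColor(s["img"],7)[190:208,330:372];print(g[::2,::2])
# bystanders: compare scene before/after, blue cap & bottle & spatula
a=cv2.imread("pics/scene0.png").astype(int);b=s["img"][:,:,::-1].astype(int);d=np.abs(a-b).max(2)
for n,(x0,x1,y0,y1) in dict(jar=(142,172,198,236),bottle=(225,265,298,378),spat=(348,438,278,316),arrow=(350,372,252,275)).items(): print(n,d[y0:y1,x0:x1].mean().round(2),(d[y0:y1,x0:x1]>40).sum())
E
```

```text
(226, [103, 136, 134, 98, 50, 109, 114, 114, 115, 113, 113, 112, 112, 112, 112, 116, 131, 139, 138, 138, 138, 114, 138, 137])
(228, [109, 135, 134, 92, 54, 112, 113, 113, 113, 112, 113, 111, 111, 111, 112, 113, 106, 139, 139, 138, 136, 115, 137, 137])
(230, [79, 138, 138, 135, 88, 93, 113, 111, 111, 112, 113, 112, 113, 114, 114, 111, 135, 138, 139, 138, 140, 131, 139, 139])
col now [0.0015 0.1313 0.335 ]
knob end/rod start [0.1381 0.197  0.245 ]
bush end [0.137  0.1657 0.245 ]
knob mid [0.1349 0.2204 0.245 ]
tip 
[[ 44  47  88 131 121  73  60  67  71  75  74  76  77  81  75  78  73  74
   84 114 130]
 [ 39  44 104 130 127  74  32  49  66  70  74  76  75  75  78  73  69  84
  106 108 105]
 [ 43  85 124 132 128  76  13  16  28  40  48  54  51  53  52  46  44  73
   86  82  79]
 [105 124 131 129 124  88  19   0   5   0   6  15  16  15   2  10  36  71
   72  63  57]
 [129 124 120 109 102  78  37  11  17   3  13   6  10   2   3   9  34  49
   42  47  46]
 [101  92  87  77  82  79  65  35   8   8   0   1   2   4  16  32  50  60
   70  77  77]
 [ 80  78  80  76  79  76  77  70  53  16  10  28  31  41  59  71  78  87
   97 101  88]
 [ 78  77  79  77  78  79  79  81  70  54  63  67  75  80  91 102 110 124
  135 137 126]
 [ 81  79  82  80  80  84  81  80  77  80  90  96 107 123 129 138 136 139
  139 140 137]]
jar 3.55 0
bottle 3.43 0
spat 3.77 0
arrow 3.71 0
```

```bash
python3 - <<'E'
from h import *
s=grab_frame("scene")
for u in [(351.5,197),(351.5,199),(351.5,201)]: print(rail(cast(s,u,.15)))
print(proj(s,[O+.13*xw+.1303*yw+[0,0,.15]]), [proj(s,[O+.13*xw+.1303*yw+[0,0,.15]+.024*d]) .round(1).tolist() for d in (yw,-yw,xw,-xw)])
E
```

```text
[0.1325 0.1323 0.15  ]
[0.1391 0.1285 0.15  ]
[0.1457 0.1248 0.15  ]
[[350.24218555 196.59408971]] [[[359.3, 194.2]], [[341.1, 199.0]], [[355.4, 202.5]], [[345.3, 190.9]]]
```

```bash
python3 -m crank '[[[0.02,0,-0.01],[0,0,0]],[[0.02,0,-0.01],[0,0,0]],[[0,0,0],[0,0,0]],[[0,0,0],[0,0,0]]]' && python3 -c "
from bench import *
print(job_done())"
```

```text
clock: 22.27
ee_pos: [0.6275, 0.295, 0.2948]
orientation: [[0.08, 0.993, -0.091], [0.774, -0.119, -0.621], [-0.628, -0.021, -0.778]]
contact_force: [0.4, -0.5, 1.3]
opening: 0.645
the job is handed in; nothing more can be done
None
```

I slid the microscope to the arrow first, then pulled the beam-splitter rod into its middle click, let go, backed clear and handed in at 22.3 s of the 72 s.

**Position:** On the last check the column stood at 131.3 mm along the rail in the top view, and 130.9 mm by the gripper at the final pinch. The arrow is at about 130.3 mm, consistent within about 1 mm across three cameras. The scene-camera reading of the lens was vague, at 129 to 133 mm. So I expect the lens to be within 1 to 2 mm of the mark, but I could not confirm it more tightly.

**Rod:** After about 11 mm of pull it tugged outwards with 3 to 4 N, then held back with about 7 N just past that point. I eased back about 1 mm and released it in the click. The click sensor was not in the state, so this rests on the forces felt, with no direct reading. The last wrist readings of the knob were too rough to confirm where it settled after release.

**Surroundings:** The bottle, jar and spatula showed no change between the first and last scene pictures.

**What went wrong on the way:**
- The first slide ended about 5 mm short, so I pinched the column again and corrected it before touching the rod.
- Two pinches closed on nothing, once on the column and once on the knob. The fingertips seemed to stand 16 mm behind the reported tool point instead of 14 mm ahead. The pictures showed no more than about 1 mm of movement after the first miss and the knob still in place after the second, and going deeper solved it.

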